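# Open the perfume case

## Robot

A 6-joint arm with a two-finger parallel gripper is mounted at the origin on the work surface. World frame = base frame: x ahead of the robot, y to its left, z up, the work surface at z = 0. Lengths are in mm, angles in rad, forces in N, time in s.
With the tool pointing down it reaches from about 350 to 775 mm from the base axis. Payload 7.3 kg.
Tool frame: the origin (TCP) lies midway between the tips of the shut fingers; the grasp point (between the pads) lies 19 mm behind it; z points along the fingers, y is the line along which they close (so a half turn about z gives the same grasp; the last joint's range is limited). The gripper opens to 92 mm and grips with 3 to 60 N. Pads are 19 mm wide; open, the fingers measure 130 mm over their backs; the gripper's body (75 mm by 190 mm) begins 47 mm behind the grasp point.
Start: joints at [1.022, 0.342, 1.524, -0, 1.275, -0.146], TCP at [205.786, 483.008, 226.741] pointing down, gripper open.
Joint ranges: [-2.53, 2.53], [-0.77, 2.02], [0.04, 2.7], [-1, 4.14], [0.28, 2.66], [-3.11, 3.11]. Speed limits (rad/s): [2.57, 2.57, 3.14, 3.14, 3.14, 3.14].

## Interface

Orientations are given as a unit quaternion [w, x, y, z].
In Python, from plant import bot gives the robot as it stands. The module is installed in compiled form; this text tells all that it offers. Calls block until the motion is done:
- bot.reach(position, orientation): joint-space move of the TCP to a pose.
- bot.servo_line(position, rotation=None, max_speed=150): straight line of the TCP; rotation=None keeps the orientation; max_speed is the mean speed in mm/s.
- bot.move_joints(angles): joint-space move.
- bot.command_gripper(opening): opening from 0.0 (shut) to 1.0 (fully open); the grip force is fixed at half the most; returns when the fingers have stopped.
- bot.sleep(seconds).
- bot.inverse_kinematics(position, orientation): joint angles nearest the present ones, or None.
- bot.sense(): the state.
- bot.get_image(name): name is "scene" or "top"; returns the picture (480x640x3 uint8, red, green, blue); there is no depth.
- bot.camera_params(name): a dict with "vertical_fov" (degrees; the focal length in pixels is half the picture's height over the tangent of half this angle, whatever the lens; pixels are square), "cx", "cy" (the principal point, pixels), "rvec" (rotation vector, rad) and "tvec" (3), from world to camera coordinates, as OpenCV has them. Camera axes: x right, y down, z forward; pixel columns grow to the right and rows downward; lengths in mm; the calibration is good to about 2 mm. A picture is of the moment at which its call begins. camera_params takes no time and is no camera call.
A pose or a line that the arm cannot do raises bot.Unreachable and nothing moves.
- bot.job_done(): hands the job in; it is judged then, once.
Trained networks look in the newest picture that a camera, given by its name, has taken for a name from the list of things; names that differ only in an ending like _2 or _b are one class to them, and where a whole thing is asked for, a point or a joint stands for the part that bears it (a point fixed in the world has none). Each returns a list of dicts, best first, with "score" (0 to 1); they miss things now and then, are a little off and sometimes report something else, mostly with a low value. They report only what shows in the picture. A call takes as long as a camera call.
- bot.recognise(camera, query): "xy" ([column, row] in pixels, amid what is visible of it).
- bot.landmark_of(camera, query): "xy" ([column, row] in pixels: a listed point, or the origin of a listed thing).
The state is a dict: "time": time; "q": joint angles; "joint_vel": joint speeds; "effort": joint torques, N m; "tcp_pos": TCP position; "tool_rot": TCP orientation; "wrist_force": force on the tool from outside, world axes, zero at the start; "torque": the same for the moment, N m; "opening": opening from 0.0 (shut) to 1.0 (fully open); "grip_force": force on a finger pad.
Only numpy, scipy, OpenCV 4.12 (cv2) and the standard library are available. Lean on these libraries where they do the work, as an engineer would, in place of code of your own. Each camera call takes 0.05 s, during which the arm holds its last target. There are 200 camera calls.

## Task

A customer wants to smell a perfume: of the two glass cases on the counter, take the dark wooden one with the brass handle and the amber flacons inside, and swing its door wide open, about square to the case. Swing it smoothly without flinging it, let go and leave it standing open. Keep the blue incense case next to it shut.

Things in the scene. Friction and masses are not known exactly. Their poses are not given: they have to be found in the camera images.
- perfume_door (a joint): Opening angle (rad) of the perfume case's door: 0 shut, grows as it opens, stop at 1.75; may start ajar by up to 0.2. Hinged on the left as the robot faces it (+y side): from above it turns clockwise as it opens, the free edge coming towards the robot. No latch or spring, light friction (under 2 N at the handle): it stays where it is left. Door 214 wide, 244 high, 14 mm thick.
- perfume_door_handle (a point): Grip point on the perfume door's brass handle, an upright round bar 12 mm thick, 95 mm long, its axis 42 mm in front of the door near the free edge. The point is on the axis, 15 mm below the upper end, 242 mm above the counter. Two standoffs to the door lie 38 and 67 mm below it; above them the bar is free all round. Axes turn with the door: -x out of its face, y along it to the hinge, z up.
- perfume_door_hinge (a point): Point on the vertical hinge axis of the perfume door, at the height of the grip point; the handle circles it at 191 mm radius. Axes turn with the door. The case is a fixed glazed box of dark wood, 160 deep x 220 wide x 260 mm high, door towards the robot, amber flacons inside.
- incense_door (a joint): Opening angle (rad) of the other case's door, 0 shut. Same size and build, but painted blue, with a black handle and coloured incense packs inside, hinged on the right (-y side). It has to stay shut. The cases stand side by side about 0.36 m apart, turned up to 0.2 rad, and may swap places.

How it is judged (in metres and radians):
At the end, for the whole second after the job is handed in: The perfume case's door stands open at 1.22 rad (70 degrees) or more, at rest and let go; the incense case's door is shut to within 0.08 rad (value of joint perfume_door above 1.22 rad and velocity of joint perfume_door between -0.05 and 0.05 rad/s and value of joint incense_door below 0.08 rad); the robot touches nothing.
It fails at once if the perfume door is flung (turns faster than 3 rad/s) (velocity of joint perfume_door above 3 rad/s).
It fails at once if the incense case's door is pulled open more than 0.15 rad (value of joint incense_door above 0.15 rad).
It also fails if it takes over 38 s, if anything falls off the work surface, if the arm or the gripper's body presses on something with over 40 N, if the wrist force passes 120 N, or if a joint passes its speed limit or range.

## Working session

There is one attempt and no reset: what is moved stays moved. The work goes in short steps, each a Python script; the robot and the scene stay as the last script left them, time stands still between calls to the robot, and variables do not carry over. Pictures are saved under pics/ and viewed, at most 10 in all, crops included, and the job is handed in when it is done.

```bash
mkdir -p pics; cat > h.py <<'E'
import numpy as np, cv2
from plant import bot
def cam(n):
    p=bot.camera_params(n); R=cv2.Rodrigues(np.array(p["rvec"],float))[0]; t=np.array(p["tvec"],float).ravel()
    f=240/np.tan(np.radians(p["vertical_fov"])/2); return R,t,f,p["cx"],p["cy"]
def ray(n,xy):
    R,t,f,cx,cy=cam(n); d=R.T@np.array([(xy[0]-cx)/f,(xy[1]-cy)/f,1]); return -R.T@t,d/np.linalg.norm(d)
def at_z(n,xy,z):
    c,d=ray(n,xy); return c+d*(z-c[2])/d[2]
def proj(n,P):
    R,t,f,cx,cy=cam(n); q=R@np.array(P,float)+t; return np.array([f*q[0]/q[2]+cx,f*q[1]/q[2]+cy])
def save(n,name): cv2.imwrite(f"pics/{name}.png",bot.get_image(n)[:,:,::-1])
E
python3 - <<'E'
from h import *
for c in("scene","top"):
    save(c,c+"0"); print(c,bot.camera_params(c),"cam at",ray(c,(320,240))[0])
    for q in("perfume_door_handle","perfume_door_hinge"):
        for r in bot.landmark_of(c,q)[:3]: print(q,r,at_z(c,r["xy"],242).round(1))
    for q in("perfume_door","incense_door"):
        for r in bot.recognise(c,q)[:3]: print(q,r)
print(bot.sense())
E
```

```text
scene {'vertical_fov': 49.56416128304957, 'cx': 319.4087688708227, 'cy': 236.32970087795013, 'rvec': array([ 0.10536535,  3.02375263, -0.76022887]), 'tvec': array([ 643.34344739,   64.06600533, 1006.74712485])} cam at [675.86331588 372.91608874 914.15391852]
perfume_door_handle {'xy': [342.5, 103.2], 'score': 0.6} [ 589.6 -240.8  242. ]
perfume_door_hinge {'xy': [288.5, 186.9], 'score': 0.93} [688.6 -76.7 242. ]
perfume_door {'xy': [304.0, 158.8], 'score': 0.57}
incense_door {'xy': [313.0, 356.5], 'score': 0.71}
top {'vertical_fov': 48.82095709996846, 'cx': 318.6128768739711, 'cy': 238.75133185517123, 'rvec': array([ 2.18768058, -2.16545864,  0.09949898]), 'tvec': array([ -37.72706601,  663.96933469, 1056.20773346])} cam at [ 567.3591997   -29.30670648 1111.34964823]
perfume_door_handle {'xy': [447.3, 270.5], 'score': 0.71} [ 595.1 -242.5  242. ]
perfume_door_hinge {'xy': [350.8, 208.9], 'score': 0.93} [695.6 -83.5 242. ]
perfume_door {'xy': [403.0, 239.1], 'score': 0.67}
incense_door {'xy': [219.3, 231.4], 'score': 0.94}
{'time': 0.5, 'q': array([ 1.02203637e+00,  3.41999910e-01,  1.52413305e+00,  8.37889303e-06,
        1.27541972e+00, -1.46021859e-01]), 'joint_vel': array([ 4.02301433e-05, -2.57889881e-03, -9.75158789e-04, -8.70301780e-04,
        2.42408356e-04, -6.28224130e-05]), 'effort': array([ 7.94449115e-04, -4.30812120e+01, -2.44311172e+01,  7.20623787e-02,
        4.89457219e-02, -8.77686318e-06]), 'tcp_pos': array([205.75435425, 482.9986214 , 226.7289972 ]), 'tool_rot': array([3.03510723e-06, 2.00012099e-01, 9.79793427e-01, 2.01554570e-05]), 'wrist_force': array([-0.54686857, -0.15459076, -0.81234545]), 'torque': array([-0.01100959, -0.04936872,  0.05022791]), 'grip_force': 0.0, 'opening': 0.9992481799416552}
```

View pics/scene0.png

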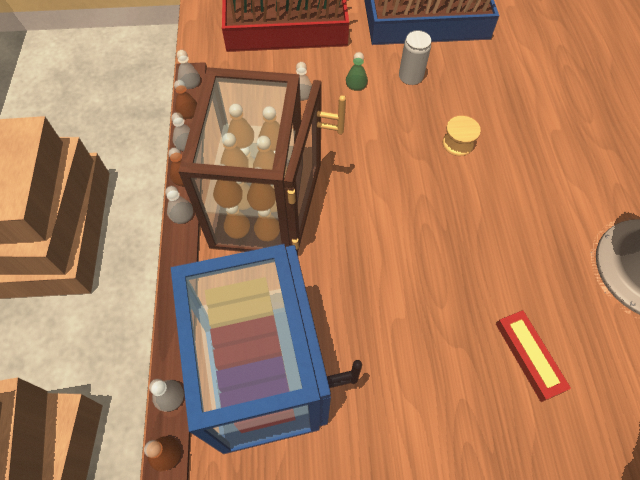

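View pics/top0.png

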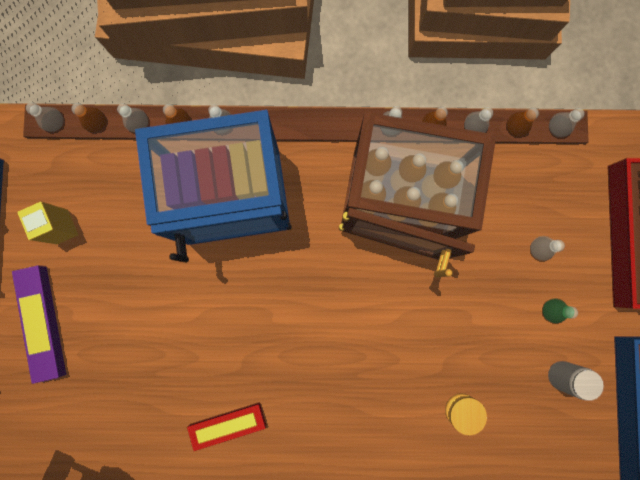

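The dark perfume case is on the right in the top view, with its hinge at about (348,218) and its door ajar. The brass handle is at about (445,262). The blue case is on the left with its black handle at about (180,248). Next I'll triangulate the handle and hinge and estimate the case yaw.

```bash
cat >> h.py <<'E'
def tri(a,b):
    (c1,d1),(c2,d2)=ray("scene",a),ray("top",b)
    s=np.linalg.lstsq(np.c_[d1,-d2],c2-c1,rcond=None)[0]; p,q=c1+s[0]*d1,c2+s[1]*d2
    return (p+q)/2,np.linalg.norm(p-q)
E
python3 - <<'E'
from h import *
m={}
for q in("perfume_door_handle","perfume_door_hinge"):
    g={c:[] for c in("scene","top")}
    for k in range(4):
        for c in g:
            bot.get_image(c)
            r=bot.landmark_of(c,q)
            if r and r[0]["score"]>.4: g[c].append(r[0]["xy"])
    a,b=(np.median(g[c],axis=0) for c in("scene","top"))
    m[q]=tri(a,b); print(q,g,m[q], at_z("scene",a,242),at_z("top",b,242))
H,G=m["perfume_door_hinge"][0],m["perfume_door_handle"][0]
print("r",np.linalg.norm((G-H)[:2]))
# case top edges at z=260, top view: back corners, front corners
for p in((366,112),(495,136),(350,212),(476,232)): print(p,at_z("top",p,262).round())
for p in((204,70),(300,74),(190,172),(283,172)): print(p,at_z("scene",p,262).round())
im=bot.get_image("top")[80:300,320:520,::-1]; im2=bot.get_image("scene")[60:260,180:380,::-1]
a=cv2.resize(im[:200],(400,400)); b=cv2.resize(im2,(400,400)); 
for img,c,o in((a,"top",(320,80)),(b,"scene",(180,60))):
    for P,col in((H,(0,255,0)),(G,(0,0,255))):
        u=(proj(c,[*P[:2],242])-o)*2; cv2.drawMarker(img,tuple(int(v) for v in u),col,0,12,1)
cv2.imwrite("pics/crop.png",np.hstack([a,b]))
E
```

```text
perfume_door_handle {'scene': [[339.4, 101.3], [343.3, 104.7], [341.4, 105.5]], 'top': [[445.8, 271.3], [447.2, 272.3], [446.3, 271.8], [444.4, 273.9]]} (array([ 591.99660808, -241.20202996,  238.21551971]), np.float64(1.3641426394778635)) [ 591.81466609 -237.56027985  242.        ] [ 592.55080084 -240.44987218  242.        ]
perfume_door_hinge {'scene': [[288.2, 185.6], [285.7, 182.5], [287.1, 183.6], [288.9, 186.2]], 'top': [[350.1, 211.4], [351.9, 213.0], [348.3, 212.1], [349.0, 211.7]]} (array([690.15833235, -81.41211709, 241.61749636]), np.float64(0.8501526865263529)) [689.73669666 -81.02991557 242.        ] [690.52554297 -81.47408588 242.        ]
r 187.53277144905817
(366, 112) [ 854. -107.  262.]
(495, 136) [ 816. -319.  262.]
(350, 212) [688. -81. 262.]
(476, 232) [ 657. -285.  262.]
(204, 70) [ 823. -313.  262.]
(300, 74) [ 659. -293.  262.]
(190, 172) [ 837. -101.  262.]
(283, 172) [695. -91. 262.]
```

View pics/crop.png

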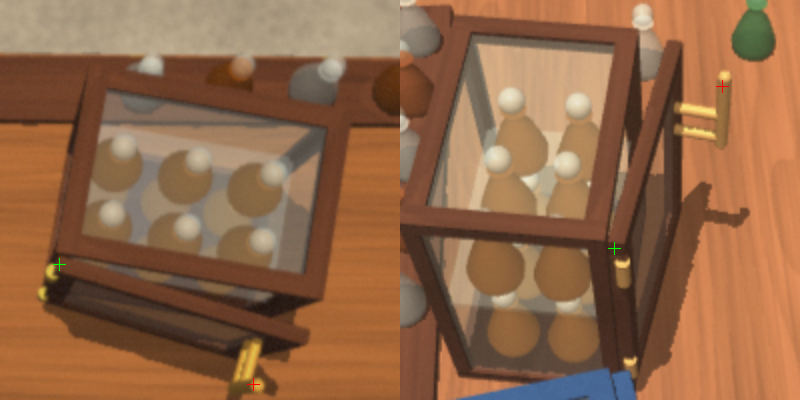

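The markers sit on the bar's upper end and on the hinge line. The radius comes out at 188 mm against 191 given. The case yaw is about 0.16 and the door is open about 0.13. Next I'll check reach along the whole arc, then move.

```bash
cat >> h.py <<'E'
from scipy.spatial.transform import Rotation as Ro
H=np.array([690.2,-81.4]); G=np.array([591.5,-242.5]); v=G-H; RAD=190.; PHI0=np.arctan2(-v[0],-v[1])
def hp(phi,z): return np.array([H[0]-RAD*np.sin(phi),H[1]-RAD*np.cos(phi),z])
def quat(phi,s):
    a=phi-.26; y=s*np.array([-np.sin(a),-np.cos(a),0]); z=np.array([0,0,-1.]); 
    q=Ro.from_matrix(np.c_[np.cross(y,z),y,z]).as_quat(); return q[[3,0,1,2]]
E
python3 - <<'E'
from h import *
print(PHI0)
for s in(1,-1):
    for d in(0,.7,1.38):
        for z in(225,360): 
            q=bot.inverse_kinematics(hp(PHI0+d,z),quat(PHI0+d,s)); print(s,d,z,None if q is None else np.round(q,2))
E
```

```text
0.5496784949327075
1 0 225 [-0.51  0.56  1.18 -0.    1.4   1.35]
1 0 360 [-0.51  0.52  0.88 -0.    1.74  1.35]
1 0.7 225 [-0.42  0.35  1.52 -0.    1.27  2.15]
1 0.7 360 [-0.42  0.29  1.24 -0.    1.61  2.15]
1 1.38 225 [-0.18  0.32  1.56 -0.    1.26  3.06]
1 1.38 360 [-0.18  0.25  1.29 -0.    1.6   3.06]
-1 0 225 [-0.51  0.56  1.18 -0.    1.4  -1.79]
-1 0 360 [-0.51  0.52  0.88 -0.    1.74 -1.79]
-1 0.7 225 [-0.42  0.35  1.52 -0.    1.27 -1.  ]
-1 0.7 360 [-0.42  0.29  1.24 -0.    1.61 -1.  ]
-1 1.38 225 [-0.18  0.32  1.56 -0.    1.26 -0.08]
-1 1.38 360 [-0.18  0.25  1.29 -0.    1.6  -0.08]
```

s=-1 keeps the last joint well inside its range. I'll approach from above and grip.

```bash
python3 - <<'E'
from h import *
p=bot.sense()["tcp_pos"]; bot.servo_line([p[0],p[1],380],max_speed=200)
bot.command_gripper(.5)
g=np.array([*G,0]); q=quat(PHI0,-1)
bot.reach(g+[0,0,360],q)
bot.servo_line(g+[0,0,265],max_speed=120)
print(bot.sense()["wrist_force"])
bot.servo_line(g+[0,0,225],max_speed=50)
print(bot.sense()["wrist_force"])
bot.command_gripper(0)
s=bot.sense(); print(s["time"],s["tcp_pos"],s["opening"]*92,s["grip_force"],s["wrist_force"])
save("scene","grip_s"); save("top","grip_t")
cv2.imwrite("pics/grip.png",np.hstack([cv2.resize(cv2.imread("pics/grip_s.png")[20:280,180:440],(400,400)),cv2.resize(cv2.imread("pics/grip_t.png")[60:320,300:560],(400,400))]))
E
```

```text
[ 0.30551435 -0.66269691 -0.1153016 ]
[-0.02837397  1.25296424 -0.0419335 ]
9.4417 [ 592.2740554  -240.97779531  225.05436809] 11.304716897415991 29.999662935733795 [2.68381143 4.94543562 0.25353956]
```

View pics/grip.png

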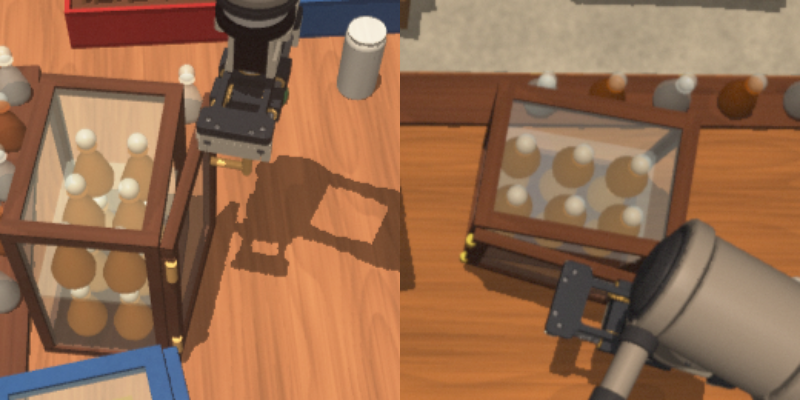

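The fingers stopped at 11.3 mm with 30 N, which matches the 12 mm bar. Now I'll swing in small arc steps, correcting the radius from the wrist force.

```bash
python3 - <<'E'
from h import *
RAD0=np.linalg.norm(G-H); r=RAD0; N=12
for i in range(1,N+1):
    phi=PHI0+1.38*i/N; u=np.array([-np.sin(phi),-np.cos(phi)])
    bot.servo_line([*(H+r*u),225],quat(phi,-1),max_speed=45)
    s=bot.sense(); F=s["wrist_force"]; fr=F[:2]@u
    print(round(s["time"],1),F.round(1),"radial",round(fr,1),"r",round(r,1),round(s["opening"]*92,1))
    if np.linalg.norm(F)>50: print("STOP");break
    r+=np.clip(fr*.1,-2,2)
save("scene","open_s"); save("top","open_t")
cv2.imwrite("pics/open.png",np.hstack([cv2.resize(cv2.imread(f"pics/open_{c}.png"),(400,300)) for c in"st"]))
E
```

```text
10.2 [ 3.4  4.6 -0.6] radial -5.7 r 188.9 10.8
10.8 [ 1.5  3.3 -0.3] radial -3.4 r 188.4 11.3
11.4 [-0.7  0.6 -0.4] radial 0.1 r 188.0 11.3
12.1 [-4.8 -2.2  2.5] radial 5.2 r 188.0 11.3
12.7 [-5.6 -1.9  3.1] radial 5.8 r 188.6 11.4
13.3 [-7.1 -1.2  3. ] radial 7.1 r 189.1 11.3
14.0 [-5.8 -1.   3.5] radial 5.8 r 189.9 11.0
14.6 [-5.6  0.5  4.1] radial 5.5 r 190.4 11.7
15.2 [-6.   0.9  3.7] radial 6.1 r 191.0 10.9
15.9 [-6.   2.3  3.5] radial 6.3 r 191.6 11.1
16.5 [-5.1  2.3  3.6] radial 5.5 r 192.2 11.4
17.2 [-4.5  2.6  3.6] radial 5.1 r 192.8 10.9
```

View pics/open.png

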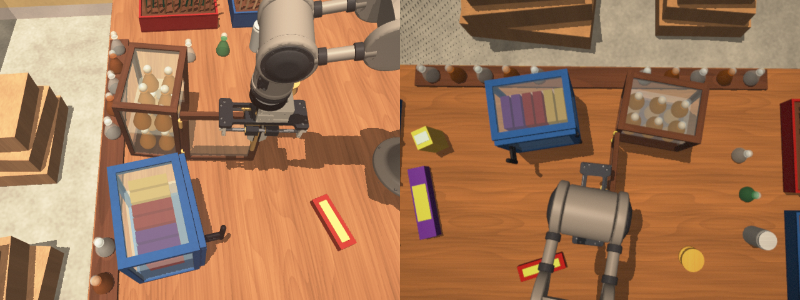

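The door stands about square, with the blue case untouched and shut. Now I'll release and lift straight up.

```bash
python3 - <<'E'
from h import *
bot.command_gripper(.5); bot.sleep(.3)
p=bot.sense()["tcp_pos"]
bot.servo_line([p[0],p[1],265],max_speed=50)
bot.servo_line([p[0],p[1],380],max_speed=120)
bot.servo_line([p[0]-110,p[1]-60,380],max_speed=120)
s=bot.sense(); print(s["time"],s["tcp_pos"],s["wrist_force"])
for q in("perfume_door_handle","perfume_door_hinge"):
    for c in("scene","top"):
        if q.endswith("handle"): save(c,"end_"+c)
        for r in bot.landmark_of(c,q)[:1]: print(q,c,r,at_z(c,r["xy"],242).round())
cv2.imwrite("pics/end.png",np.hstack([cv2.resize(cv2.imread(f"pics/end_{c}.png"),(400,300)) for c in("scene","top")]))
E
```

```text
21.5667 [400.11923416 -73.56131657 379.87132847] [ 0.19855434 -0.05269366 -0.01341941]
perfume_door_handle scene {'xy': [410.4, 215.7], 'score': 0.63} [508. -13. 242.]
perfume_door_handle top {'xy': [304.0, 319.2], 'score': 0.75} [514.  -8. 242.]
perfume_door_hinge scene {'xy': [288.5, 185.5], 'score': 0.89} [688. -79. 242.]
perfume_door_hinge top {'xy': [350.2, 213.5], 'score': 0.78} [688. -83. 242.]
```

View pics/end.png

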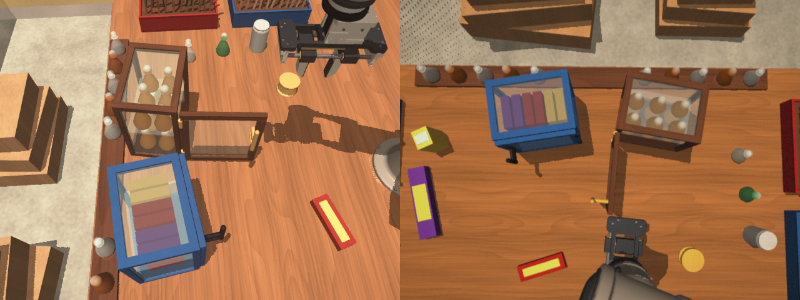

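The door stands square and let go (door edge from (615,130) to (613,205) in the right view). The arm is clear and the blue door is shut.

```bash
python3 -c "
from plant import bot
print(bot.job_done())"
```

```text
the job is handed in; nothing more can be done
None
```

The perfume door stands open at an estimated 1.5 rad (about square to the case) and is let go, the incense case looks shut in the last pictures, and the job was handed in at about 22 s; the call returned no verdict.

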